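# Put up the draining stand and hang the vial carrier

### The arm

A 6-joint arm with a two-finger parallel gripper is mounted at the origin on the work surface. World frame = base frame: x ahead of the robot, y to its left, z up, the work surface at z = 0. Lengths are in m, angles in rad, forces in N, time in s.
With the tool pointing down it reaches from about 0.35 to 0.925 m from the base axis. Payload 6.4 kg.
Tool frame: the origin (TCP) lies between the finger pads; the fingertips stand 17 mm ahead of it and the grasp point (between the pads) lies 2 mm behind it; z points along the fingers, y is the direction in which the jaws open and shut (so a half turn about z gives the same grasp; the last joint's range is limited). The gripper opens to 85 mm and grips with 20 to 120 N. Pads are 22 mm wide; open, the fingers measure 114 mm over their backs; the gripper's body (76 mm by 85 mm) begins 54 mm behind the grasp point. The pads swing forward as they close: fully open they stand 13 mm farther back than shut.
Start: joints at [0.971, 0.245, 1.558, -0, 1.339, -0.174], TCP at [0.268, 0.592, 0.248] pointing down, gripper open.
Joint ranges: [-3.13, 3.13], [-1.02, 2.26], [0.13, 2.54], [-0.95, 4.09], [0.21, 2.88], [-2.74, 2.74]. Speed limits (rad/s): [2.57, 2.57, 3.14, 3.14, 3.14, 3.14].

### API

Orientations are given as a rotation vector (axis times angle).
In Python, from cell import state, camera, camera_info, hand_in, silhouettes, spot_point gives the robot as it stands.
- The arm moves only by the tool arm_command, never from a script. Its argument "steps" is a list of rows, each a list of 6 numbers: the shift along the tool's x, y, z each as a share of 50 cm, from -1 to 1, then the turn, a rotation vector about the tool's x, y, z each as a share of pi rad, from -1 to 1. In form: [[tx, ty, tz, wx, wy, wz], ...]. A call has 1 to 5 rows; each row is the pose to reach, as a shift and turn from the pose commanded when the call began, along the tool's axes at that moment, turning the shorter way round; what a row does not reach only later rows make up. A row lasts 1/10 s, in which the tool goes at most 50 mm and 8.59 degrees, less where a joint would pass 70% of its speed; a pose out of reach is approached as far as the arm can. A call with a number of a shift or a turn outside -1 to 1 is refused whole. A call with a gripper value outside its range is refused whole. "claw" is the opening, from 0 (shut) to 1 (fully open), set as the call begins (left out, the last holds). The fingers move at their own pace and stop on an object; "newtons" is the grip in N (left out, the last holds). Time passes only in rows, so rows that repeat a pose let the fingers close. It gives the time, the measured TCP pose, the force and the opening at its end, in the units of the state.
- state(): the state, without advancing time (a new reading comes with each control period).
- camera(name): name is "scene" or "top" or "wrist"; returns the picture (480x640x3 uint8, red, green, blue); there is no depth.
- camera_info(name): a dict with "K" (3x3 intrinsics, pixels), "T" (4x4, takes a point from camera to world coordinates); the wrist camera has in their place "mount" (4x4, takes a point from camera to tool coordinates, whose origin is the TCP and whose axes are the flange's). Camera axes: x right, y down, z forward; pixel columns grow to the right and rows downward; lengths in m; the calibration is good to about 2 mm. A picture is of the moment at which its call begins: read the wrist's pose just before it. camera_info takes no time and is no camera call.
- hand_in(): hands the job in, once; it reports no verdict.
Trained networks look in the newest picture that a camera, given by its name, has taken for a name from the list of things; names that differ only in an ending like _2 or _b are one class to them, and where a whole thing is asked for, a point or a joint stands for the part that bears it (a point fixed in the world has none). Each returns a list of dicts, best first, with "score" (0 to 1); they miss things now and then, are a little off and sometimes report something else, mostly with a low value. They report only what shows in the picture. A call takes as long as a camera call. They do not tell look-alikes from the thing itself.
- silhouettes(camera, name): "region" (480x640 bool, what is visible of it) and "extent" ([left, top, width, height] in pixels, round what is visible of it).
- spot_point(camera, name): "location" ([row, column] in pixels: a listed point, or the origin of a listed thing).
The state is a dict: "time": time; "joint_positions": joint angles; "dq": joint speeds; "effort": joint torques, N m; "tcp_pos": TCP position; "ee_rot": TCP orientation; "force": force on the tool from outside, world axes, zero at the start; "torque": the same for the moment, N m; "opening": finger opening in m.
Only numpy, scipy, OpenCV 4.12 (cv2) and the standard library are available. Lean on these libraries where they do the work, as an engineer would, in place of code of your own. Each camera call takes 0.05 s, during which the arm holds its last target. There are 200 camera calls.

### The job

Put up the folding draining stand: swing its hinged frame up and over past upright until it leans on its stop and stays there by itself with nothing touching it. Then hang the hooked vial carrier on the frame's rail: take the hook over the rail's lip and lower it until it sits on the rail behind the lip, carrier hanging free and upright, well within the rail's length. Leave the bottle, flask, jar and beaker standing where they are.

Things in the scene. Friction and masses are not known exactly. Their poses are not given: they have to be found in the camera images.
- stand: Fixed white foot of the stand: plate 120 x 170 x 8 mm (stand x -65 to +55 mm) with two ears and four black stop posts (to 74 mm high). Origin on the bench under the hinge, z up. Two 12 mm round steel arms at y = -70 and +70 mm, joined at their ends by a rail 160 mm long along y, form the hinged frame: folded towards stand +x at the start, leaning towards -x when put up. The frame counts as part of the stand.
- frame (a joint): Hinge of the frame (0.43 to 0.6 kg), rad. 0: folded on its lower stop, arms rising at 35 degrees towards stand +x. It grows as the frame swings up and over towards stand -x. It balances near 0.93 and beyond that falls on by itself to 1.484: put up, 30 degrees past upright on its stop. Only weight holds it: 2 N at the rail towards +x tips it back. Pushing it over takes about 5 N.
- hinge (a point): Middle of the frame's hinge line: stand (0, 0, 35 mm), axis along the stand's y. Its axes are the stand's. All of the frame and rail turns about it.
- rail_seat (a point): Middle of the rail's seat, on which the hook is to sit. Folded: stand (123, 0, 121) mm. Up: stand (-75, 0, 165) mm, seat level. Section when up: plate 6 mm thick, its top from 14 mm on the -x side of this point (the lip's inner face) to 14 mm on the +x side, where it ends with no lip. Folded, all this is turned by 1.484 rad so that the seat looks to stand +x.
- rail_lip (a point): Middle of the lip's free edge. The upturned lip, 5 mm thick, runs along the rail's whole -x edge (when up) and rises 12 mm above the seat. Up: stand (-91.5, 0, 177) mm. Folded: stand (133, 0, 138) mm: there it is the part of the rail lying farthest to stand +x, with at least 60 mm of free bench beyond it where a finger can stand to push.
- carrier: Loose hooked vial carrier, 0.24 to 0.42 kg, standing upright: grey basket 60 (x) x 110 (y) x 55 mm high, three vials in it with caps to z = 64. A strap 50 mm wide rises at x -35 to -30 to a top arm (z 140 to 147 mm, to x = +11) that ends in a hook plate pointing down: a C whose mouth opens to carrier +x. Origin: centre of the underside; z up. It hangs with its axes along the stand's.
- hook_tip (a point): Middle of the lower edge of the hook plate (50 mm wide in y, 6 mm thick in x): carrier (0, 0, 120 mm), close to plumb above the carrier's centre of mass. Behind it, 27 mm of clear space to the strap takes the lip. It goes on moving towards stand +x with this tip above the lip, then straight down until the tip rests on the seat.
- carrier_grip (a point): Centre of the square black grip post on top of the carrier: 22 x 22 mm, from z = 147 to 185 mm of the carrier; this point at carrier (0, 0, 166 mm). It can be gripped from above across either pair of faces, which lie along the carrier's x and y axes.
- bottle: Amber glass bottle, 60 mm across, 130 mm high, on the stand's +x side. Bystander. Origin: centre of its underside.
- flask: Conical glass flask, 70 mm across at the foot, 95 mm high, beside either end of the stand. Bystander. Origin: centre of its underside.
- jar: White jar with blue lid, 60 mm across, 75 mm high, beside the end without the flask of the stand. Bystander. Origin: centre of its underside.
- beaker: Glass beaker, 64 mm across, 80 mm high, near the carrier on its -x side. Bystander. Origin: centre of its underside.
Mind the look-alikes: they are no part of the job. There is more than one size of the carrier; the one meant has the size given above.

How it is judged:
By the outcome, as a careful person would: the job done as asked, in the order asked, and still so for the second after the job is handed in, with the robot touching nothing.
It also fails if it takes over 58 s, if anything falls off the work surface, if the arm or the gripper's body presses on something with over 40 N, if the wrist force passes 120 N, or if a joint passes its speed limit or range.

## Working session

There is one attempt and no reset: what is moved stays moved. The work goes in short steps, Python scripts to look and compute and a tool call to move; the robot and the scene stay as the last step left them, time stands still between calls to the robot, and variables do not carry over. Pictures are saved under pics/ and viewed, about 8 in all and at most 12, crops included, and the job is handed in when it is done.

Besides the shell and the picture viewer there is one more tool, called after "Request:" as name(argument=value, ...) on one line, values as JSON. arm_command: Moves the arm, as the interface text tells. Its arguments: {"type":"object","properties":{"steps":{"type":"array"},"claw":{"type":"number"},"newtons":{"type":"number"}},"required":["steps"]}

```bash
mkdir -p pics; ls
python3 - <<'E'
from cell import *
import cv2,numpy as np
for c in ["scene","top"]:
    im=camera(c); cv2.imwrite(f"pics/{c}0.png",im[:,:,::-1])
    i=camera_info(c); print(c,np.round(i["K"],1).tolist(),np.round(i["T"],3).tolist())
    for n in ["stand","hinge","rail_seat","rail_lip","carrier","hook_tip","carrier_grip","bottle","flask","jar","beaker"]:
        print(n,[(np.round(d["location"],1).tolist(),round(d["score"],2)) for d in spot_point(c,n)][:4])
print(state()); print(camera_info("wrist"))
E
```

```text
pics
scene [[512.0, 0.0, 321.2], [0.0, 512.0, 234.9], [0.0, 0.0, 1.0]] [[0.377, 0.764, -0.524, 1.081], [0.926, -0.307, 0.218, -0.305], [0.005, -0.567, -0.823, 1.051], [0.0, 0.0, 0.0, 1.0]]
stand [([252.6, 373.4], 0.77), ([262.7, 212.4], 0.65)]
hinge [([245.2, 371.2], 0.71)]
rail_seat [([237.0, 431.2], 0.83)]
rail_lip [([230.3, 435.4], 0.61)]
carrier [([216.1, 234.7], 0.84), ([265.6, 146.2], 0.75), ([297.3, 222.3], 0.7), ([254.2, 208.7], 0.34)]
hook_tip [([169.7, 225.7], 0.97), ([265.3, 213.9], 0.9), ([226.1, 122.6], 0.63), ([247.9, 369.7], 0.22)]
carrier_grip [([254.9, 207.2], 0.7), ([151.0, 219.7], 0.57), ([233.0, 433.1], 0.32)]
bottle [([276.0, 471.3], 0.72)]
flask [([300.4, 342.3], 0.66)]
jar [([202.2, 359.3], 0.83)]
beaker [([345.2, 205.4], 0.55)]
top [[495.4, 0.0, 321.2], [0.0, 495.4, 247.3], [0.0, 0.0, 1.0]] [[-0.022, -0.984, 0.175, 0.334], [-1.0, 0.025, 0.014, -0.072], [-0.018, -0.175, -0.984, 1.099], [0.0, 0.0, 0.0, 1.0]]
stand [([259.1, 263.9], 0.6), ([255.0, 447.2], 0.27)]
hinge [([258.6, 265.3], 0.68), ([256.0, 449.1], 0.34)]
rail_seat [([219.5, 211.3], 0.65)]
rail_lip [([
[... 882 characters left out ...]
e-01, -3.07065751e+00,  4.55560993e-05]), 'force': array([ 0.62983953, -0.0526385 ,  0.07803339]), 'torque': array([ 0.028192  , -0.0440836 ,  0.03719054]), 'opening': 0.08554712112344895}
{'K': array([[420.25320652,   0.        , 327.32721082],
       [  0.        , 420.25320652, 240.9900141 ],
       [  0.        ,   0.        ,   1.        ]]), 'mount': array([[ 1.65464856e-04, -9.57982069e-01, -2.86828048e-01,
         7.31850538e-02],
       [ 9.99999804e-01, -1.47063014e-05,  6.25995951e-04,
        -1.61223968e-03],
       [-6.03911075e-04, -2.86828095e-01,  9.57981878e-01,
        -1.26113998e-01],
       [ 0.00000000e+00,  0.00000000e+00,  0.00000000e+00,
         1.00000000e+00]])}
```

View pictures.

View pics/scene0.png

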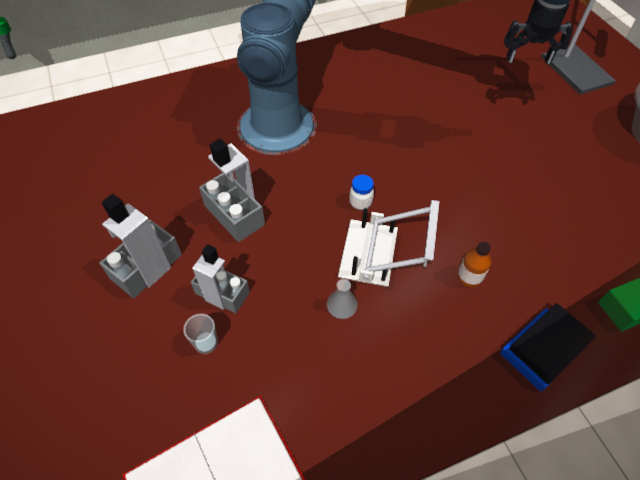

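View pics/top0.png

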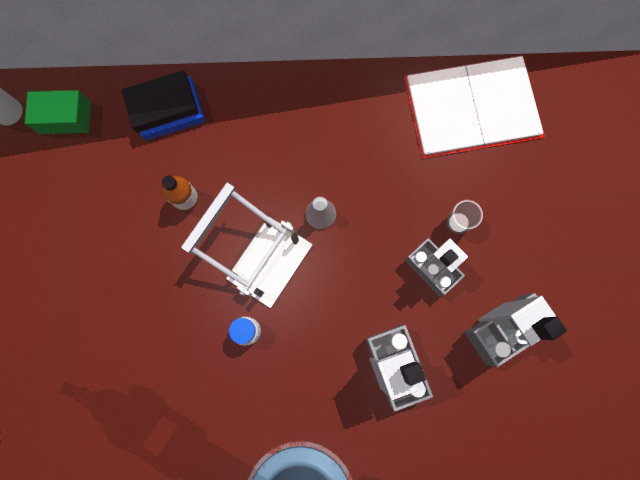

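```bash
cat > h.py <<'E'
import numpy as np
from cell import camera_info
I={c:camera_info(c) for c in ("scene","top")}
def ray(c,p): # p=(col,row)
    i=I[c]; d=i["T"][:3,:3]@np.linalg.solve(i["K"],[p[0],p[1],1.]); return i["T"][:3,3],d/np.linalg.norm(d)
def plane(c,p,z):
    o,d=ray(c,p); return o+d*(z-o[2])/d[2]
def tri(ps,pt):
    o1,d1=ray("scene",ps);o2,d2=ray("top",pt)
    s=np.linalg.lstsq(np.c_[d1,-d2],o2-o1,rcond=None)[0]
    a,b=o1+s[0]*d1,o2+s[1]*d2
    return (a+b)/2,np.linalg.norm(a-b)
def proj(c,P):
    i=I[c]; q=np.linalg.inv(i["T"])@np.append(P,1); u=i["K"]@q[:3]; return u[:2]/u[2]
E
python3 - <<'E'
from h import *
np.set_printoptions(precision=3,suppress=True)
for n,s,t in [("gripA",(207.2,254.9),(449.3,255.4)),("gripB",(219.7,151),(412,374.4)),("gripC",(116,207),(550.3,328.7)),
 ("hookA",(213.9,265.3),(440.6,259)),("hookB",(225.7,169.7),(409.8,371)),("hookC",(122.6,226.1),(536.1,328.7)),
 ("orgA",(222.3,297.3),(432.5,267.2)),("orgB",(234.7,216.1),(395.3,367.4)),("orgC",(146.2,265.6),(504.6,328.5)),
 ("hinge",(371.2,245.2),(265.3,258.6)),("stand",(373.4,252.6),(263.9,259.1)),("seat",(431.2,237),(211.3,219.5)),("lip",(435.4,230.3),(200.6,209.7)),
 ("bottle",(471.3,276),(184.9,199)),("flask",(342.3,300.4),(323.8,210.6)),("jar",(359.3,202.2),(247.1,330.9)),("beaker",(205.4,345.2),(456.2,221.9))]:
    print(n,*tri(s,t))
for n,q in [("A",[(408,257),(423,240),(464,274),(440,296)]),("B",[(369,340),(409,327),(432,400),(394,410)])]:
    w=[plane("top",p,.055)[:2] for p in q]; print(n,w,[np.linalg.norm(w[i]-w[(i+1)%4]) for i in range(4)])
E
```

```text
gripA [ 0.478 -0.303  0.166] 0.0033763899134048
gripB [ 0.265 -0.209  0.227] 0.0006576501100779297
gripC [ 0.337 -0.448  0.228] 0.004849029974165764
hookA [ 0.478 -0.297  0.121] 0.003706794603906315
hookB [ 0.268 -0.21   0.169] 0.009956858882018154
hookC [ 0.338 -0.453  0.163] 0.0002449974320642462
orgA [ 0.481 -0.304 -0.013] 0.0037136408825196804
orgB [ 0.262 -0.21  -0.016] 0.004761393356998347
orgC [ 0.341 -0.449  0.004] 0.0029387715607103325
hinge [0.502 0.066 0.028] 1.6947965488472603e-05
stand [ 0.506  0.074 -0.004] 0.00014581829638083926
seat [0.576 0.17  0.104] 0.004615136849719652
lip [0.585 0.176 0.142] 0.009622995758078528
bottle [ 0.653  0.259 -0.004] 0.0043755389550893045
flask [ 0.61  -0.06   0.025] 0.008616422945080141
jar [ 0.347  0.11  -0.01 ] 0.0029896159747280194
beaker [ 0.583 -0.368 -0.012] 0.003192818424810737
A [array([ 0.494, -0.241]), array([ 0.53 , -0.275]), array([ 0.455, -0.357]), array([ 0.41 , -0.304])] [np.float64(0.049423193614455185), np.float64(0.11117020121167873), np.float64(0.0698561159369953), np.float64(0.10490352516117389)]
B [array([ 0.323, -0.152]), array([ 0.347, -0.236]), array([ 0.201, -0.274]), array([ 0.183, -0.197])] [np.float64(0.08742719199022433), np.float64(0.1516324336760251), np.float64(0.07958895804363267), np.float64(0.14688785957497646)]
```

Run:
```python
import cv2
s=cv2.imread("pics/scene0.png")[130:360,95:265]; t=cv2.imread("pics/top0.png")[200:420,360:570]
s=cv2.resize(s,None,fx=2.2,fy=2.2,interpolation=2);t=cv2.resize(t,None,fx=2,fy=2,interpolation=2)
import numpy as np
h=max(s.shape[0],t.shape[0]);o=np.zeros((h,s.shape[1]+t.shape[1],3),np.uint8);o[:s.shape[0],:s.shape[1]]=s;o[:t.shape[0],s.shape[1]:]=t
cv2.imwrite("pics/crop.png",o);print(o.shape)
```

```text
(506, 794, 3)
```

View pics/crop.png

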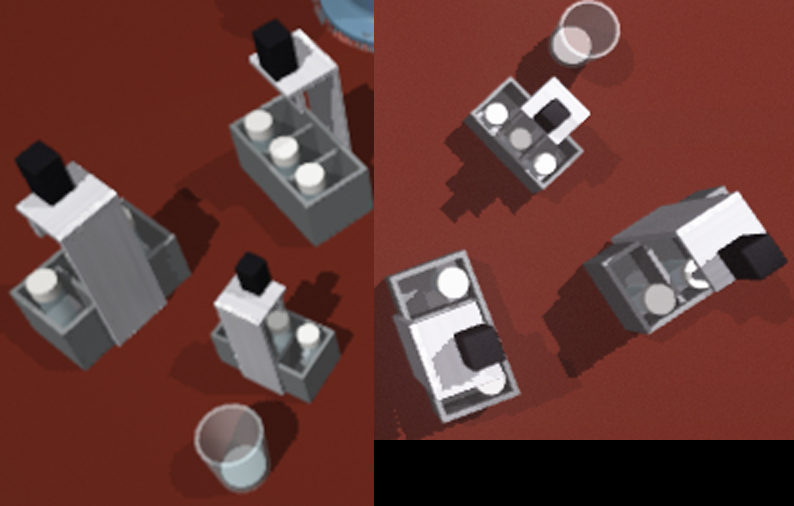

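Lookalikes (top view): small carrier A (436,267), larger carriers B (400,370) and C (505,330). For A the triangulated heights match the given ones (grip 0.166, hook tip 0.121, rim ≈110×60 mm), and it has the beaker on its strap (-x) side, so A is the target. B and C are about 1.37 times as big.

```bash
cat >> h.py <<'E'
from scipy.spatial.transform import Rotation as Ro
from cell import state
def down(yaw): # deg, tool x heading
    c,s=np.cos(np.radians(yaw)),np.sin(np.radians(yaw)); return np.array([[c,s,0],[s,-c,0],[0,0,-1]])
def row(P,yaw,s=None):
    s=s or state(); R=Ro.from_rotvec(s["ee_rot"]).as_matrix()
    return np.round(np.r_[R.T@(np.array(P)-s["tcp_pos"])/.5, Ro.from_matrix(R.T@down(yaw)).as_rotvec()/np.pi],3).tolist()
def wtri(s,p,z): # wrist pixel -> plane z, s = state before picture
    i=camera_info("wrist"); T=np.eye(4);T[:3,:3]=Ro.from_rotvec(s["ee_rot"]).as_matrix();T[:3,3]=s["tcp_pos"]
    M=T@i["mount"]; d=M[:3,:3]@np.linalg.solve(i["K"],[p[0],p[1],1.]); o=M[:3,3]
    return o+d*(z-o[2])/d[2]
E
python3 - <<'E'
from h import *
print(row([.600,.2015,.30],54))
# stand heading from rail ends in top view, at rail height
a,b=plane("top",(187,247),.125),plane("top",(231,188),.125);print(a,b,np.linalg.norm(a-b))
E
```

```text
[-0.926, -0.437, -0.103, -0.0, 0.0, 0.564]
[0.51459393 0.21127331 0.125     ] [0.63517714 0.12390957 0.125     ] 0.14890511992259828
```

Request:
arm_command(steps=[[-0.926,-0.437,-0.103,0,0,0.564],[-0.926,-0.437,-0.103,0,0,0.564],[-0.926,-0.437,-0.103,0,0,0.564],[-0.926,-0.437,-0.103,0,0,0.564],[-0.926,-0.437,-0.103,0,0,0.564]], claw=0)

```text
time: 1.7
tcp_pos: [0.4304, 0.4008, 0.2737]
ee_rot: [1.75, 2.609, 0.001]
force: [0.5, -0.0, -0.7]
opening: 0.0122
```

```bash
python3 -c "
from h import *
print(row([.600,.2015,.30],54),state()['time'])"
```

```text
[-0.497, 0.163, -0.053, 0.0, -0.0, 0.324] 1.7
```

Request:
arm_command(steps=[[-0.497,0.163,-0.053,0,0,0.324],[-0.497,0.163,-0.053,0,0,0.324],[-0.497,0.163,-0.053,0,0,0.324],[-0.497,0.163,-0.053,0,0,0.324],[-0.497,0.163,-0.053,0,0,0.324]])

```text
time: 2.2
tcp_pos: [0.5931, 0.2123, 0.299]
ee_rot: [2.584, 1.786, 0.001]
force: [-0.0, 0.9, 0.1]
opening: -0.0001
```

Request:
arm_command(steps=[[0,0,0,0,0,0.09],[0,0,0,0,0,0.09],[0,0,0,0,0,0.09],[0,0,0,0,0,0.09]])

```text
time: 2.6
tcp_pos: [0.5919, 0.2142, 0.2985]
ee_rot: [-2.804, -1.417, 0.0]
force: [-0.5, 0.3, 0.4]
opening: 0.0002
```

Run:
```python
from h import *
from cell import *
import cv2
s=state(); im=camera("wrist"); cv2.imwrite("pics/w1.png",im[:,:,::-1])
print(s["tcp_pos"],s["ee_rot"],s["time"],row([.600,.2015,.30],54,s))
for n,z in [("hinge",.035),("rail_seat",.121),("rail_lip",.138),("bottle",0)]:
    for d in spot_point("wrist",n)[:2]: print(n,d["location"],round(d["score"],2),wtri(s,d["location"][::-1],z))
```

```text
[0.59188945 0.2141601  0.29846859] [-2.80378376e+00 -1.41712725e+00  1.31021252e-04] 2.6 [-0.011, 0.028, -0.003, -0.0, 0.0, -0.002]
rail_seat [280.8, 344.4] 0.67 [0.57220752 0.16478929 0.121     ]
rail_lip [274.1, 342.1] 0.83 [0.5773758  0.17601153 0.138     ]
bottle [119.6, 351.2] 0.66 [0.65093527 0.254788   0.        ]
```

View pics/w1.png

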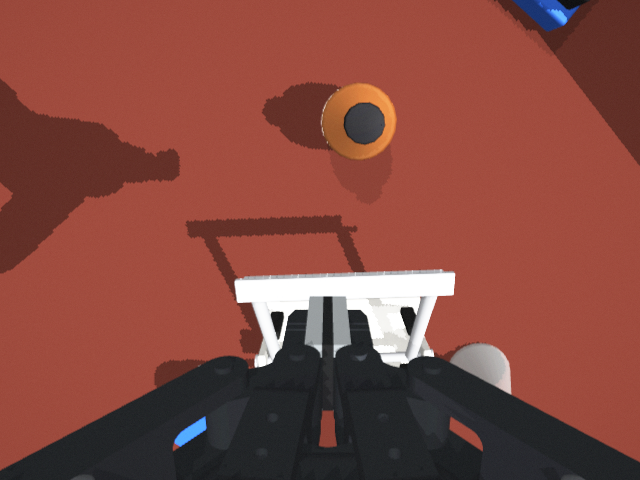

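Run:
```python
from h import *
s=state()
a,b=wtri(s,(238,279),.138),wtri(s,(454,270),.138); print(a,b,np.linalg.norm(a-b),np.degrees(np.arctan2(*(b-a)[1::-1]))+90,(a+b)/2)
y=np.radians(55.5); P=np.array([.502,.066])+.160*np.array([np.cos(y),np.sin(y)])
print(row([*P,.29],55.5,s),row([*P,.145],55.5,s))
f=np.radians(np.linspace(37.8,94,15)); x=.168*np.cos(f);z=.035+.168*np.sin(f)
print(np.round(np.c_[(x+.011-.160)/.5,-(z+.007-.145)/.5],3).tolist())
```

```text
[0.5137901  0.21834767 0.138     ] [0.64451    0.13043341 0.138     ] 0.1575328871234403 56.077618346458074 [0.57915005 0.17439054 0.138     ]
[-0.026, 0.021, 0.017, 0.0, -0.0, -0.011] [-0.026, 0.021, 0.307, 0.0, -0.0, -0.011]
[[-0.033, 0.0], [-0.048, -0.018], [-0.064, -0.035], [-0.081, -0.051], [-0.1, -0.065], [-0.119, -0.079], [-0.14, -0.09], [-0.161, -0.101], [-0.183, -0.11], [-0.205, -0.117], [-0.228, -0.123], [-0.251, -0.127], [-0.274, -0.129], [-0.298, -0.13], [-0.321, -0.129]]
```

Request:
arm_command(steps=[[-0.026,0.021,0.017,0,0,-0.011],[-0.026,0.021,0.11,0,0,-0.011],[-0.026,0.021,0.2,0,0,-0.011],[-0.026,0.021,0.29,0,0,-0.011],[-0.026,0.021,0.307,0,0,-0.011]])

```text
time: 3.35
tcp_pos: [0.5886, 0.1969, 0.1387]
ee_rot: [-2.777, -1.46, 0.017]
force: [-0.3, -0.4, -0.8]
opening: -0.0
```

Request:
arm_command(steps=[[-0.02,0,0,0,0,0],[-0.033,0,0,0,0,0],[-0.04,0,-0.009,0,0,0]])

```text
time: 3.65
tcp_pos: [0.5827, 0.1812, 0.1527]
ee_rot: [2.781, 1.461, 0.009]
force: [0.3, 3.0, 0.1]
opening: 0.0002
```

Request:
arm_command(steps=[[-0.014,0,-0.016,0,0,0],[-0.03,0,-0.032,0,0,0],[-0.048,0,-0.048,0,0,0],[-0.066,0,-0.061,0,0,0],[-0.085,0,-0.074,0,0,0]])

```text
time: 4.15
tcp_pos: [0.5582, 0.1455, 0.1894]
ee_rot: [2.78, 1.461, 0.007]
force: [2.6, 3.5, 2.6]
opening: -0.0002
```

Request:
arm_command(steps=[[-0.022,0,-0.01,0,0,0],[-0.044,0,-0.02,0,0,0],[-0.066,0,-0.028,0,0,0],[-0.088,0,-0.034,0,0,0]])

```text
time: 4.55
tcp_pos: [0.5312, 0.1085, 0.2033]
ee_rot: [-2.781, -1.461, 0.002]
force: [1.1, 0.7, 0.4]
opening: 0.0
```

Request:
arm_command(steps=[[-0.022,0,-0.005,0,0,0],[-0.044,0,-0.009,0,0,0],[-0.066,0,-0.012,0,0,0],[-0.088,0,-0.014,0,0,0],[-0.106,0,-0.014,0,0,0]])

```text
time: 5.05
tcp_pos: [0.5015, 0.0652, 0.2104]
ee_rot: [-2.781, -1.461, 0.001]
force: [0.9, -0.1, -0.1]
opening: 0.0005
```

Request:
arm_command(steps=[[-0.012,0,0,0,0,0],[-0.024,0,0,0,0,0],[-0.036,0,0.002,0,0,0],[-0.048,0,0.002,0,0,0]])

```text
time: 5.45
tcp_pos: [0.4882, 0.0459, 0.2093]
ee_rot: [-2.781, -1.461, 0.001]
force: [0.2, 0.4, 0.1]
opening: 0.0001
```

Run:
```python
from h import *
from cell import *
import cv2
s=state(); print(s["tcp_pos"],s["force"])
im=camera("scene"); cv2.imwrite("pics/s2.png",cv2.resize(im[150:330,280:520,::-1],None,fx=2.5,fy=2.5))
```

```text
[0.48824468 0.04593917 0.20929575] [0.15793507 0.40181994 0.07566899]
```

View pics/s2.png

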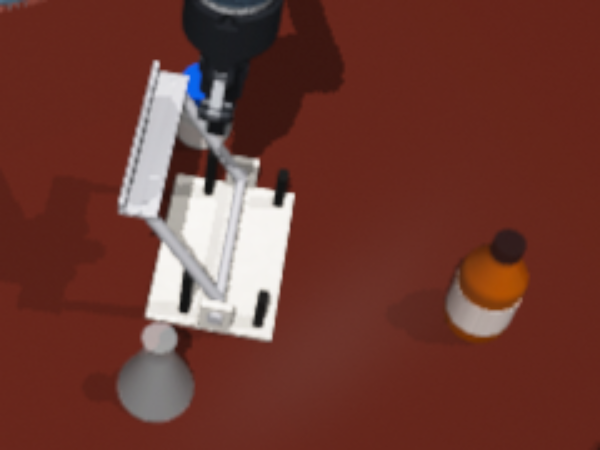

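The frame is up: the rail lies at crop (150,140) on the -x side of the foot. Next is the carrier.

```bash
python3 -c "
from h import *
s=state();print(row([.488,.046,.30],55.5,s),row([.478,-.303,.31],138,s))"
```

```text
[0.001, -0.001, -0.181, -0.0, 0.0, -0.0] [-0.585, 0.379, -0.201, -0.0, 0.0, -0.459]
```

Request:
arm_command(steps=[[0,0,-0.09,0,0,0],[0,0,-0.18,0,0,0],[-0.585,0.379,-0.201,0,0,-0.459],[-0.585,0.379,-0.201,0,0,-0.459],[-0.585,0.379,-0.201,0,0,-0.459]], claw=1)

```text
time: 6.0
tcp_pos: [0.4855, -0.086, 0.3042]
ee_rot: [2.434, 1.984, 0.001]
force: [-0.0, 0.7, -0.1]
opening: 0.0723
```

```bash
python3 -c "
from h import *
s=state();print(row([.478,-.303,.31],138,s))"
```

```text
[-0.428, 0.073, -0.011, 0.0, 0.0, -0.331]
```

Request:
arm_command(steps=[[-0.428,0.073,-0.011,0,0,-0.331],[-0.428,0.073,-0.011,0,0,-0.331],[-0.428,0.073,-0.011,0,0,-0.331],[-0.428,0.073,-0.011,0,0,-0.331],[-0.428,0.073,-0.011,0,0,-0.331]])

```text
time: 6.5
tcp_pos: [0.4761, -0.3048, 0.3089]
ee_rot: [1.596, 2.706, -0.001]
force: [0.0, 0.2, -0.3]
opening: 0.0851
```

Request:
arm_command(steps=[[0,0,0,0,0,-0.09],[0,0,0,0,0,-0.09],[0,0,0,0,0,-0.09],[0,0,0,0,0,-0.09]])

```text
time: 6.9
tcp_pos: [0.4767, -0.3016, 0.3089]
ee_rot: [-1.208, -2.9, -0.0]
force: [-0.1, 0.7, -0.1]
opening: 0.086
```

Run:
```python
from h import *
from cell import *
import cv2
s=state(); im=camera("wrist"); cv2.imwrite("pics/w3.png",im[:,:,::-1])
print(s["tcp_pos"],s["ee_rot"],s["time"],row([.478,-.303,.31],138,s))
for n,z in [("carrier_grip",.166),("hook_tip",.12),("carrier",0),("beaker",0)]:
    for d in spot_point("wrist",n)[:2]: print(n,d["location"],round(d["score"],2),wtri(s,d["location"][::-1],z))
```

```text
[ 0.4767498  -0.30160658  0.30886288] [-1.20841797e+00 -2.89969995e+00 -2.11176308e-04] 6.9 [-0.004, -0.0, -0.002, 0.0, -0.0, -0.018]
carrier_grip [225.6, 332.5] 0.62 [ 0.47623393 -0.2982065   0.166     ]
hook_tip [211.2, 328.4] 0.85 [ 0.47480522 -0.30038813  0.12      ]
carrier [196.1, 138.3] 0.81 [ 0.34132421 -0.44769244  0.        ]
carrier [184.6, 326.1] 0.73 [ 0.47238239 -0.30075229  0.        ]
beaker [294.4, 356.5] 0.62 [ 5.83686373e-01 -3.64645831e-01 -5.55111512e-17]
```

View pics/w3.png

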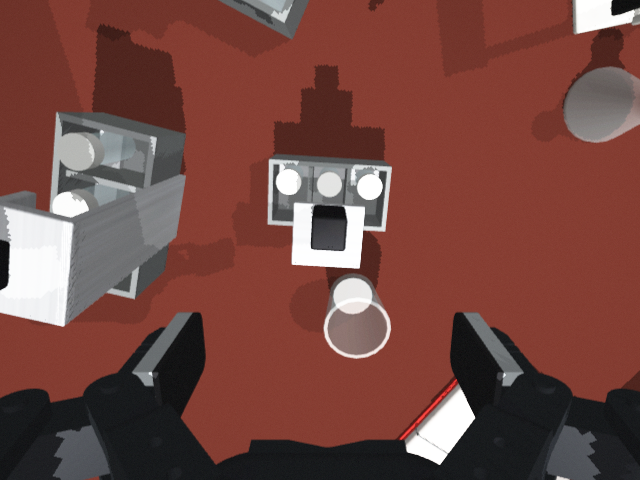

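```bash
python3 -c "
from h import *
s=state();print(row([.476,-.299,.17],131.6,s))"
```

```text
[0.005, 0.002, 0.278, 0.0, 0.0, 0.018]
```

Request:
arm_command(steps=[[0.005,0.002,0.09,0,0,0.018],[0.005,0.002,0.17,0,0,0.018],[0.005,0.002,0.24,0,0,0.018],[0.005,0.002,0.278,0,0,0.018],[0.005,0.002,0.278,0,0,0.018]])

```text
time: 7.65
tcp_pos: [0.474, -0.2975, 0.1664]
ee_rot: [-1.284, -2.86, -0.004]
force: [0.1, -0.4, -0.2]
opening: 0.085
```

Request:
arm_command(steps=[[0,0,0,0,0,0],[0,0,0,0,0,0],[0,0,0,0,0,0],[0,0,0,0,0,0],[0,0,0,0,0,0]], claw=0, newtons=50)

```text
time: 8.15
tcp_pos: [0.4761, -0.2999, 0.1712]
ee_rot: [1.286, 2.864, -0.002]
force: [-1.5, -1.3, 3.9]
opening: 0.0212
```

Request:
arm_command(steps=[[0,0,0,0,0,0],[0,0,0,0,0,0],[0,0,-0.03,0,0,0],[0,0,-0.06,0,0,0],[0,0,-0.1,0,0,0]])

```text
time: 8.65
tcp_pos: [0.4751, -0.2984, 0.2198]
ee_rot: [-1.285, -2.864, -0.002]
force: [0.1, -0.0, -2.5]
opening: 0.0215
```

```bash
python3 -c "
from h import *
s=state();print(row([.4114,-.0659,.26],55.5,s),s['force'])"
```

```text
[0.432, 0.214, -0.079, -0.001, -0.001, 0.423] [ 0.10511506 -0.00670284 -2.53464029]
```

Request:
arm_command(steps=[[0,0,-0.06,0,0,0.0],[0.1,0.05,-0.079,0,0,0.04],[0.17,0.084,-0.079,0,0,0.08],[0.24,0.119,-0.079,0,0,0.12],[0.3,0.149,-0.079,0,0,0.16]])

```text
time: 9.15
tcp_pos: [0.4307, -0.1356, 0.2599]
ee_rot: [-1.964, -2.451, -0.001]
force: [0.9, 0.4, -4.2]
opening: 0.0212
```

```bash
python3 -c "
from h import *
s=state();print(row([.4114,-.0659,.26],55.5,s),s['force'])"
```

```text
[0.144, -0.007, -0.0, 0.0, -0.0, 0.262] [ 0.94854175  0.43319043 -4.21722659]
```

Request:
arm_command(steps=[[0.03,0,0,0,0,0.045],[0.06,0,0,0,0,0.09],[0.09,0,0,0,0,0.135],[0.12,-0.004,0,0,0,0.18],[0.144,-0.007,0,0,0,0.225]])

```text
time: 9.65
tcp_pos: [0.4116, -0.0672, 0.2599]
ee_rot: [-2.692, -1.619, -0.0]
force: [0.1, 0.1, -3.3]
opening: 0.0213
```

Request:
arm_command(steps=[[0,0,0,0,0,0.02],[0,0,0,0,0,0.037],[0,0,0,0,0,0.037]])

```text
time: 9.95
tcp_pos: [0.412, -0.0679, 0.2599]
ee_rot: [2.777, 1.468, 0.001]
force: [0.0, 0.2, -4.0]
opening: 0.0211
```

Run:
```python
from h import *
from cell import *
import cv2
s=state(); ims={c:camera(c)[:,:,::-1] for c in("wrist","scene","top")}
print(s["tcp_pos"],s["ee_rot"],s["force"],np.degrees(2*np.arctan2(s["ee_rot"][1],s["ee_rot"][0])))
L={}
for c in("scene","top","wrist"):
    for n in("rail_seat","rail_lip","hook_tip","carrier_grip","hinge"):
        for d in spot_point(c,n)[:2]:
            print(c,n,np.round(d["location"][::-1],1),round(d["score"],2)); L.setdefault((c,n),d["location"][::-1])
for n in("rail_seat","rail_lip","hook_tip","carrier_grip","hinge"):
    if ("scene",n) in L and ("top",n) in L: print(n,*tri(L["scene",n],L["top",n]))
for n,z in(("rail_seat",.165),("rail_lip",.177)):
    if ("wrist",n) in L: print("wrist",n,wtri(s,L["wrist",n],z))
o=np.zeros((600,800,3),np.uint8)
o[:300,:400]=cv2.resize(ims["scene"][120:315,280:540],(400,300)); o[:300,400:]=cv2.resize(ims["top"][180:375,210:470],(400,300))
o[300:,:400]=cv2.resize(ims["wrist"],(400,300)); cv2.imwrite("pics/m4.png",o); cv2.imwrite("pics/w4.png",ims["wrist"]); cv2.imwrite("pics/t4.png",ims["top"])
```

```text
[ 0.41198246 -0.06786915  0.25989673] [2.77727437e+00 1.46833641e+00 5.01788097e-04] [ 0.01998195  0.21788071 -3.95807265] 55.73054104507865
scene rail_seat [345.7 208. ] 0.56
scene rail_lip [335.4 200.2] 0.7
scene rail_lip [374.1 250.4] 0.32
scene hook_tip [304.  182.6] 0.96
scene hook_tip [222.7 169.5] 0.77
scene carrier_grip [114.4 210.3] 0.91
scene carrier_grip [219.7 151.9] 0.79
scene hinge [371.4 245.9] 0.97
top rail_lip [266.6 261.5] 0.16
top hook_tip [533.8 331.3] 0.8
top hook_tip [409.9 369.2] 0.64
top carrier_grip [550.4 330.1] 0.93
top carrier_grip [410.2 373.8] 0.82
top hinge [267.1 258.8] 0.59
wrist rail_seat [330.4  87.9] 0.56
wrist rail_lip [330.1 121.4] 0.85
wrist hook_tip [325.3 285.4] 0.97
wrist carrier_grip [330.2 333.5] 0.78
rail_lip [0.46412089 0.01496499 0.18965795] 0.05732375271749352
hook_tip [ 0.42965138 -0.22003777  0.40512766] 0.31030382768141745
carrier_grip [ 0.33481916 -0.45392466  0.21639822] 0.0033681018197581907
hinge [0.50294772 0.06464348 0.0257394 ] 0.004077640456677182
wrist rail_seat [0.46084279 0.0010183  0.165     ]
wrist rail_lip [ 0.45176801 -0.01193465  0.177     ]
```

View pics/m4.png

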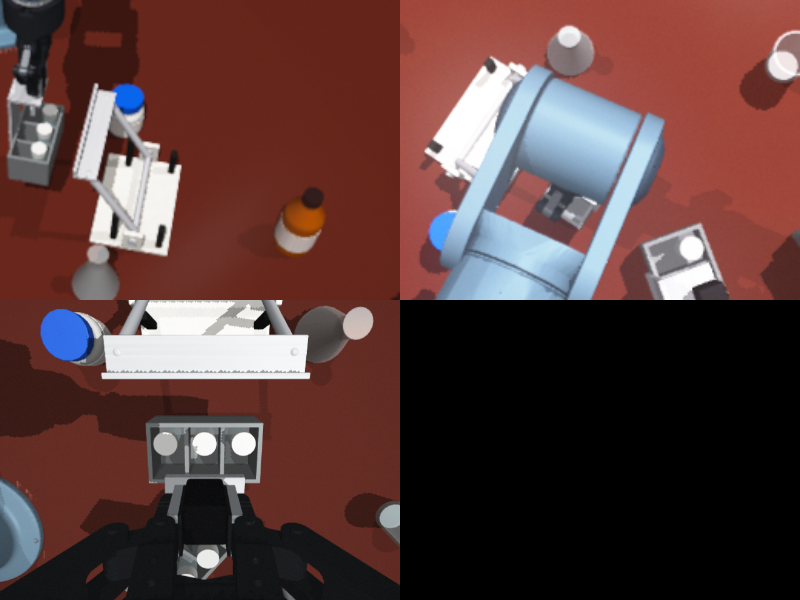

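Request:
arm_command(steps=[[0,0,0.034,0,0,0],[0.04,0,0.034,0,0,0],[0.08,0,0.034,0,0,0],[0.11,0,0.034,0,0,0],[0.14,0,0.034,0,0,0]])

```text
time: 11.35
tcp_pos: [0.452, -0.0098, 0.2424]
ee_rot: [2.778, 1.468, -0.0]
force: [-0.5, 0.8, -3.3]
opening: 0.0216
```

Request:
arm_command(steps=[[0.015,0,0,0,0,0],[0.03,0,0,0,0,0],[0.03,0,0,0,0,0]])

```text
time: 11.65
tcp_pos: [0.4603, 0.0023, 0.2424]
ee_rot: [-2.777, -1.469, 0.0]
force: [0.2, -0.4, -4.3]
opening: 0.021
```

Run:
```python
from h import *
from cell import *
import cv2
s=state(); im={c:camera(c)[:,:,::-1] for c in("wrist","scene")}
print(s["tcp_pos"],s["force"],s["time"])
y=np.radians(55.6);ex=np.array([np.cos(y),np.sin(y),0]);ey=np.array([-ex[1],ex[0],0])
q=s["tcp_pos"]-[.502,.066,0];print("stand",q@ex,q@ey)
for n,P in(("tip",s["tcp_pos"]-[0,0,.051]),("lip",np.array([.502,.066,.177])-.0915*ex),("seat",np.array([.502,.066,.165])-.075*ex)): print(n,proj("scene",P))
a=cv2.resize(im["scene"][150:270,290:410],(560,560),interpolation=2)
o=np.zeros((560,800,3),np.uint8);o[:,:560]=a;o[:180,560:]=cv2.resize(im["wrist"],(240,180)); cv2.imwrite("pics/m5.png",o)
```

```text
[0.4602916  0.00228556 0.24244027] [ 0.24742088 -0.42583262 -4.26917279] 11.65
stand -0.07613550973759574 -0.001582392931697568
tip [342.34947949 197.31428149]
lip [335.29531358 199.72896678]
seat [342.51783553 204.42244216]
```

View pics/m5.png

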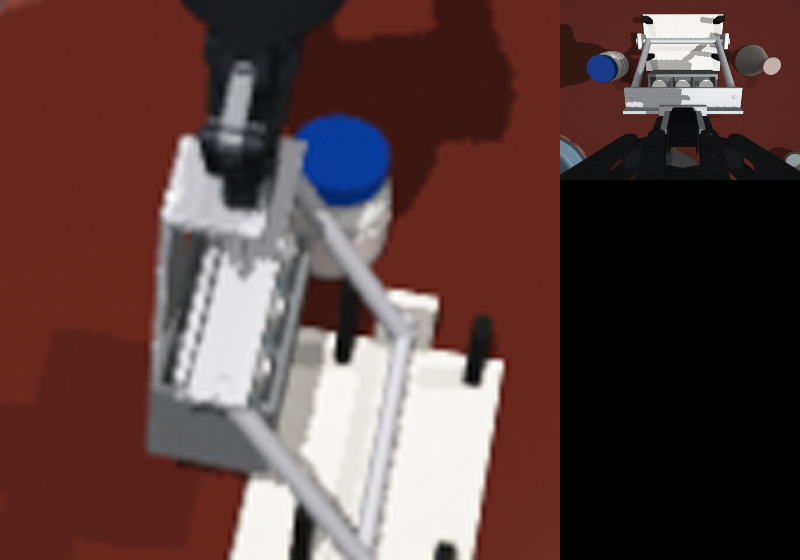

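Request:
arm_command(steps=[[0,0,0.012,0,0,0],[0,0,0.024,0,0,0],[0,0,0.034,0,0,0],[0,0,0.04,0,0,0],[0,0,0.044,0,0,0]])

```text
time: 12.25
tcp_pos: [0.4599, 0.0019, 0.2199]
ee_rot: [-2.777, -1.467, 0.001]
force: [-0.2, -0.2, -3.8]
opening: 0.0214
```

Request:
arm_command(steps=[[0,0,0.004,0,0,0],[0,0,0.006,0,0,0],[0,0,0.006,0,0,0]])

```text
time: 12.55
tcp_pos: [0.4601, 0.002, 0.2175]
ee_rot: [2.778, 1.468, 0.0]
force: [-0.5, -0.9, -3.5]
opening: 0.0213
```

Request:
arm_command(steps=[[0,0,0.002,0,0,0],[0,0,0.004,0,0,0],[0,0,0.004,0,0,0]])

```text
time: 12.85
tcp_pos: [0.4603, 0.0019, 0.2161]
ee_rot: [2.777, 1.467, 0.001]
force: [-1.7, -0.0, 0.3]
opening: 0.0211
```

Request:
arm_command(steps=[[0,0,0,0,0,0],[0,0,0,0,0,0],[0,0,0,0,0,0],[0,0,0,0,0,0],[0,0,0,0,0,0]], claw=0.7)

```text
time: 13.35
tcp_pos: [0.4602, 0.002, 0.2155]
ee_rot: [2.778, 1.468, 0.0]
force: [0.6, 0.2, 0.5]
opening: 0.0598
```

Request:
arm_command(steps=[[0,0,-0.03,0,0,0],[0,0,-0.08,0,0,0],[0,0,-0.16,0,0,0],[-0.08,0,-0.24,0,0,0],[-0.16,0,-0.3,0,0,0]])

```text
time: 13.85
tcp_pos: [0.4177, -0.0599, 0.3636]
ee_rot: [2.774, 1.471, 0.002]
force: [1.1, -1.4, -0.1]
opening: 0.0599
```

Request:
arm_command(steps=[[-0.1,0.1,0,0,0,0],[-0.2,0.2,0,0,0,0],[-0.3,0.3,0,0,0,0],[-0.3,0.3,0,0,0,0],[-0.3,0.3,0,0,0,0]])

```text
time: 14.35
tcp_pos: [0.4571, -0.2723, 0.3607]
ee_rot: [-2.78, -1.461, 0.002]
force: [1.0, 1.4, 0.0]
opening: 0.0594
```

Run:
```python
from cell import *
import cv2,numpy as np
print(state()["tcp_pos"],state()["time"],state()["force"])
a=camera("scene")[:,:,::-1]; b=camera("top")[:,:,::-1]
o=np.zeros((560,800,3),np.uint8);o[:,:560]=cv2.resize(a[140:280,280:420],(560,560),interpolation=2);o[:180,560:]=cv2.resize(b,(240,180));o[190:370,560:]=cv2.resize(a,(240,180));cv2.imwrite("pics/m6.png",o)
```

```text
[ 0.45709428 -0.27233363  0.36066752] 14.35 [1.01559944 1.44756862 0.04861162]
```

View pics/m6.png

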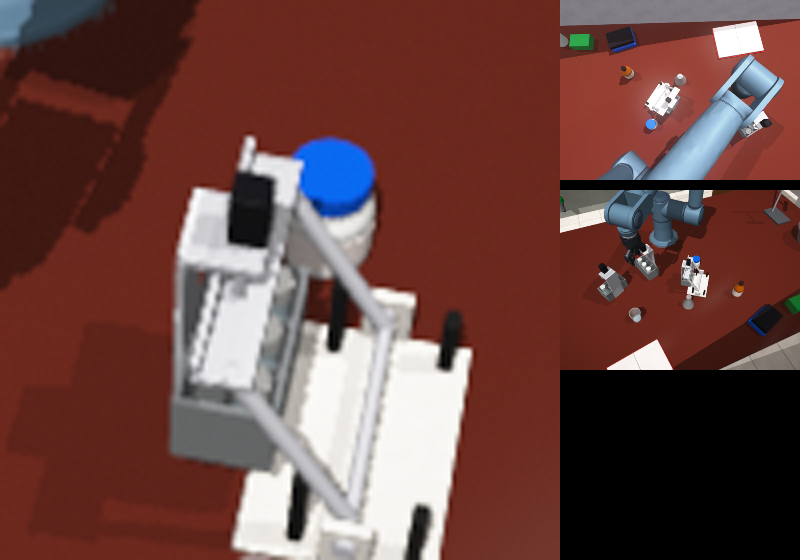

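Request:
arm_command(steps=[[0,0,0,0,0,0],[0,0,0,0,0,0],[0,0,0,0,0,0],[0,0,0,0,0,0],[0,0,0,0,0,0]])

```text
time: 14.95
tcp_pos: [0.4574, -0.2677, 0.3617]
ee_rot: [2.777, 1.469, 0.0]
force: [-0.7, -0.4, -0.7]
opening: 0.0593
```

Run:
```python
from h import *
from cell import *
im=[camera("scene").astype(int)]
for n in("carrier_grip","hook_tip","rail_lip","bottle","flask","jar","beaker"): print(n,[(np.round(d["location"][::-1],1),round(d["score"],2)) for d in spot_point("scene",n)[:3]])
im.append(camera("scene").astype(int))
print("motion px",(abs(im[0]-im[1])[140:280,280:420].max(2)>25).sum())
y=np.radians(55.6);ex=np.array([np.cos(y),np.sin(y),0]);s=np.array([.502,.066,0])-.075*ex
print("expected grip",proj("scene",s+[0,0,.211]),"tip",proj("scene",s+[0,0,.165]))
print(hand_in(),state()["time"])
```

```text
carrier_grip [(array([341.8, 191.6]), 0.94), (array([221.1, 151.8]), 0.94), (array([111.2, 208.3]), 0.63)]
hook_tip [(array([339.1, 206. ]), 0.82), (array([124. , 227.1]), 0.76), (array([221.4, 172. ]), 0.75)]
rail_lip [(array([333.2, 201.7]), 0.84), (array([468.8, 279.8]), 0.64)]
bottle [(array([468.5, 273.9]), 0.69)]
flask [(array([340.5, 303. ]), 0.69)]
jar [(array([360.7, 202.2]), 0.91), (array([373.9, 252.5]), 0.43)]
beaker [(array([204.5, 344.5]), 0.9)]
motion px 33
expected grip [343.38218982 191.03862355] tip [342.51783553 204.42244216]
the job is handed in; nothing more can be done
the job is handed in; nothing more can be done
```

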